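# Put two guitar pedals, a cup and a capo back in their own places on a crowded desk

### The arm

A 6-joint arm with a two-finger parallel gripper is mounted at the origin on the work surface. World frame = base frame: x ahead of the robot, y to its left, z up, the work surface at z = 0. Lengths are in mm, angles in rad, forces in N, time in s.
With the tool pointing down it reaches from about 300 to 775 mm from the base axis. Payload 14.6 kg.
Tool frame: the origin (TCP) lies between the finger pads; the fingertips stand 11 mm ahead of it and the grasp point (between the pads) lies 8 mm behind it; z points along the fingers, y is the line along which they close (so a half turn about z gives the same grasp; the last joint's range is limited). The gripper opens to 94 mm and grips with 3 to 60 N. Pads are 16 mm wide; open, the fingers measure 119 mm over their backs; the gripper's body (75 mm by 177 mm) begins 78 mm behind the grasp point.
Start: joints at [-1.215, 0.3, 1.521, -0, 1.321, -0.067], TCP at [225.666, -501.562, 216.446] pointing down, gripper open.
Joint ranges: [-3.03, 3.03], [-0.79, 2.21], [0.23, 2.52], [-1.04, 4.18], [0, 3.07], [-2.55, 2.55]. Speed limits (rad/s): [2.22, 2.22, 2.57, 3.14, 3.14, 3.14].

### API

Orientations are given as [roll, pitch, yaw] about the fixed x, y, z axes, in that order (R = Rz(yaw) Ry(pitch) Rx(roll)).
In Python, from cell import manip gives the robot as it stands. The module is installed in compiled form; this text tells all that it offers.
- The arm moves only by the tool arm_command, never from a script. Its argument "rows" is one flat list of numbers, 5 for each row, row after row: the shift along the world's x, y, z in mm, then the turn about the world's z in degrees, then the finger opening in mm, from 0 to 94. In form: [dx, dy, dz, twist, jaw, dx, dy, dz, twist, jaw, ...]. A call has 1 to 5 rows; each row shifts and turns the commanded pose from where the row before left it; what a row does not reach is not made up. A row lasts 1/8 s, in which the tool goes at most 62.5 mm and 10.7 degrees, less where a joint would pass 70% of its speed; a pose out of reach is approached as far as the arm can. A call is refused whole if a number of a shift passes 62.5 or a number of a turn 10.7, either way. A call with a gripper value outside its range is refused whole. The fingers move at their own pace and stop on an object; "newtons" is the grip in N (left out, the last holds). Time passes only in rows, so rows that do not move let the fingers close. It gives the time, the measured TCP pose, the force and the opening at its end, in the units of the state.
- manip.read_state(): the state, without advancing time (a new reading comes with each control period).
- manip.camera(name): name is "side" or "top"; returns a dict with "image" (384x512x3 uint8, blue, green, red), "z_map" (384x512 float32, mm along the optical axis (not along the pixel's ray), 0 where there is no reading), "fx", "fy", "cx", "cy" (pixels), "D" ([k1, k2, p1, p2, k3] as OpenCV has them; the pictures are not rectified), "pose" (4x4, takes a point from camera to world coordinates). Camera axes: x right, y down, z forward; pixel columns grow to the right and rows downward; lengths in mm; the calibration is good to about 2 mm. A picture is of the moment at which its call begins.
- manip.sign_off(): hands the job in, once; it reports no verdict.
The state is a dict: "clock": time; "joints": joint angles; "qd": joint speeds; "effort": joint torques, N m; "eef_pos": TCP position; "eef_rot": TCP orientation; "wrist_force": force on the tool from outside, world axes, zero at the start; "moment": the same for the moment, N m; "finger_gap": finger opening in mm.
Only numpy, scipy, OpenCV 4.12 (cv2) and the standard library are available. Lean on these libraries where they do the work, as an engineer would, in place of code of your own. Each camera call takes 0.05 s, during which the arm holds its last target. There are 200 camera calls.

### The job

Put the desk back in order: the white tremolo pedal belongs on the wide riser, the smaller yellow distortion pedal on the narrow riser, the cup on the round coaster and the capo in the wooden tray, each set down centred and upright, with the pedals and the capo lengthwise along their places. Glass scratches and marks, so never set a pedal or the cup on the bare desk top: when you need a free spot in between, use the square cork pad once the capo is off it. Leave the clear pick box where it is.

Things in the scene. Friction and masses are not known exactly. Their poses are not given: they have to be found in the camera images.
- tremolo_mid (a point): White metal tremolo effect pedal, two small black knobs side by side at one end and a steel foot switch at the other. 110 long (its x) x 58 wide (its y) x 56 mm high over the knobs; the flat-sided case is 46 mm of that, its top 48 mm above the underside. Point: centre of the pedal, 28 mm above its underside; z up. About 0.3 kg. It starts on the narrow riser. Grasp across the 58 mm width.
- distortion_mid (a point): Yellow metal mini distortion pedal, one large black knob. 90 long (its x) x 42 wide (its y) x 50 mm high over the knob; the top of the flat-sided case is 42 mm above the underside. Point: centre of the pedal, 25 mm above its underside; z up. About 0.2 kg. It starts on the coaster. Grasp across the 42 mm width.
- cup_mid (a point): Empty white ceramic cup without handle, a straight round tumbler 60 mm in diameter, 80 mm high, wall 4 mm, open at the top. Point: on its axis, 40 mm above its underside; z up. About 0.2 kg. It starts on the wide riser.
- capo_mid (a point): Metal spring capo lying flat, shaped like a small pair of pliers, 110 mm long (its x) and about 50 mm wide (its y), arms 16 to 17 mm high. In its middle is a solid hinge block 30 mm (x) x 22 mm (y) x 28 mm high, the place to grasp, across y; the jaws and handles spread from it beyond 15 mm either side along x. Point: centre of the hinge block, 14 mm above the underside; z up. About 0.09 kg. Rigid (it does not open). It starts on the cork pad.
- wide_riser_top (a point): The wide pedal riser: fixed flat aluminium plate with black rubber top, 145 mm (its x) x 100 mm (its y), 20 mm high. Point: centre of its top face.
- narrow_riser_top (a point): The narrow pedal riser: like the wide one but 145 mm (its x) x 66 mm (its y), 20 mm high, fixed. Point: centre of its top face.
- coaster_top (a point): Round white ceramic coaster, 110 mm in diameter, 10 mm high, fixed. Point: centre of its top face.
- cork_pad_top (a point): Square cork pad, 120 x 120 mm, 10 mm high, fixed: the spare spot. Point: centre of its top face.
- capo_tray_floor (a point): Shallow dark wooden tray for the capo, outside 150 mm (its x) x 110 mm (its y), fixed; walls 5 mm thick, rim 12 mm above the desk. Point: centre of its inner floor, 5 mm above the desk, 7 mm below the rim.
- pick_box_mid (a point): Closed clear acrylic pick box with a few picks inside, 72 x 57 x 34 mm, loose, to be left alone. Point: its centre, 17 mm above the desk.
Things that resemble listed ones, but are neither listed nor needed, are in the scene too. What is shaped like the part that bears capo_mid but pink is not meant.

How it is judged (in metres and radians):
At the end, for the whole second after the job is handed in: Upright and at rest, released: tremolo on the wide riser, distortion on the narrow riser, cup on the coaster (centres within 12 mm, pedals within 0.2 rad of the riser's length, either way round); capo flat on the tray floor within 15 mm of its centre and 0.25 rad of its length (horizontal distance between tremolo_mid and wide_riser_top below 0.012 m and z of tremolo_mid in the frame of wide_riser_top between 0.024 and 0.032 m and angle between each of tremolo_mid, distortion_mid, cup_mid, capo_mid's own z axis and vertical below 0.1 rad and angle between the x axis of tremolo_mid and the x axis of wide_riser_top, either way round below 0.2 rad and linear speed of each of tremolo, distortion, cup, capo below 0.02 m/s and angular speed of each of tremolo, distortion, cup, capo below 0.2 rad/s and horizontal distance between distortion_mid and narrow_riser_top below 0.012 m and z of distortion_mid in the frame of narrow_riser_top between 0.021 and 0.029 m and angle between the x axis of distortion_mid and the x axis of narrow_riser_top, either way round below 0.2 rad and horizontal distance between cup_mid and coaster_top below 0.012 m and z of cup_mid in the frame of coaster_top between 0.036 and 0.044 m and horizontal distance between capo_mid and capo_tray_floor below 0.015 m and z of capo_mid in the frame of capo_tray_floor between 0.01 and 0.018 m and angle between the x axis of capo_mid and the x axis of capo_tray_floor, either way round below 0.25 rad); the robot touches nothing.
It fails at once if a pedal or the cup was set on the bare glass (height (world z) of tremolo_mid below 0.0315 m or height (world z) of distortion_mid below 0.0285 m or height (world z) of cup_mid below 0.0435 m).
It fails at once if the pick box was pushed away from its place (distance of pick_box_mid from where it was at the start of the episode above 0.025 m).
It also fails if it takes over 144 s, if anything falls off the work surface, if the arm or the gripper's body presses on something with over 40 N, if the wrist force passes 120 N, or if a joint passes its speed limit or range.

## Working session

There is one attempt and no reset: what is moved stays moved. The work goes in short steps, Python scripts to look and compute and a tool call to move; the robot and the scene stay as the last step left them, time stands still between calls to the robot, and variables do not carry over. Pictures are saved under pics/ and viewed, on a budget of 14 in all, crops included, one or two more only if the job needs it, and the job is handed in when it is done.

Besides the shell and the picture viewer there is one more tool, called after "Request:" by a JSON object that holds its "method" and its "body", one argument or row to a line. arm_command: Moves the arm, as the interface text tells. Its arguments: {"type":"object","properties":{"rows":{"type":"array","items":{"type":"number"}},"newtons":{"type":"number"}},"required":["rows"]}

```bash
mkdir -p pics; cat > h.py <<'E'
import numpy as np, cv2
from cell import manip
def cam(n):
    c=manip.camera(n); c['K']=np.array([[c['fx'],0,c['cx']],[0,c['fy'],c['cy']],[0,0,1.]]); c['D']=np.array(c['D'],float); c['pose']=np.array(c['pose']); return c
def ray(c,uv):
    n=cv2.undistortPoints(np.array(uv,float).reshape(-1,1,2),c['K'],c['D']).reshape(-1,2)
    return np.c_[n,np.ones(len(n))]
def onplane(c,uv,z):
    d=ray(c,uv)@c['pose'][:3,:3].T; o=c['pose'][:3,3]
    return o+d*((z-o[2])/d[:,2])[:,None]
def cloud(c):
    h,w=c['z_map'].shape; v,u=np.mgrid[:h,:w]
    r=ray(c,np.c_[u.ravel(),v.ravel()])*c['z_map'].reshape(-1,1)
    p=r@c['pose'][:3,:3].T+c['pose'][:3,3]; p[c['z_map'].ravel()==0]=np.nan
    return p.reshape(h,w,3)
E
python3 - <<'E'
from h import *
for n in('top','side'):
    c=cam(n); cv2.imwrite(f'pics/{n}0.png',cv2.resize(c['image'],(800,600))); np.save(n+'0.npy',c,allow_pickle=True)
    print(n,c['pose'].round(2).tolist(),c['fx'],c['D'],(c['z_map']>0).mean())
print(manip.read_state())
E
```

```text
top [[-0.02, -0.99, 0.11, 408.59], [-1.0, 0.02, 0.04, -17.09], [-0.04, -0.11, -0.99, 850.81], [0.0, 0.0, 0.0, 1.0]] 347.4153974612145 [-0.09133311  0.          0.          0.          0.        ] 0.9963022867838541
side [[0.99, -0.07, 0.12, 348.2], [-0.14, -0.53, 0.84, -1041.49], [0.0, -0.85, -0.53, 740.19], [0.0, 0.0, 0.0, 1.0]] 454.0124278197314 [-0.04868191  0.          0.          0.          0.        ] 0.9957275390625
{'clock': 0.1, 'joints': array([-1.21458494e+00,  3.00406469e-01,  1.52151742e+00, -8.07504926e-06,
        1.32068636e+00, -6.66005601e-02]), 'qd': array([-0.00071354, -0.00219431, -0.00155704,  0.00206132, -0.00030596,
        0.00175018]), 'effort': array([ 1.91109444e-03, -5.32643867e+01, -3.53282368e+01,  7.10166176e-02,
        2.35077215e-02, -4.65690641e-05]), 'eef_pos': array([ 225.59759588, -501.36122582,  215.94870406]), 'eef_rot': array([-3.14057680e+00, -5.99176522e-05,  4.22813923e-01]), 'wrist_force': array([0.4171506 , 0.41269541, 0.08328711]), 'moment': array([0.00440842, 0.01779941, 0.02305633]), 'finger_gap': 93.87462805443951}
```

View pics/top0.png

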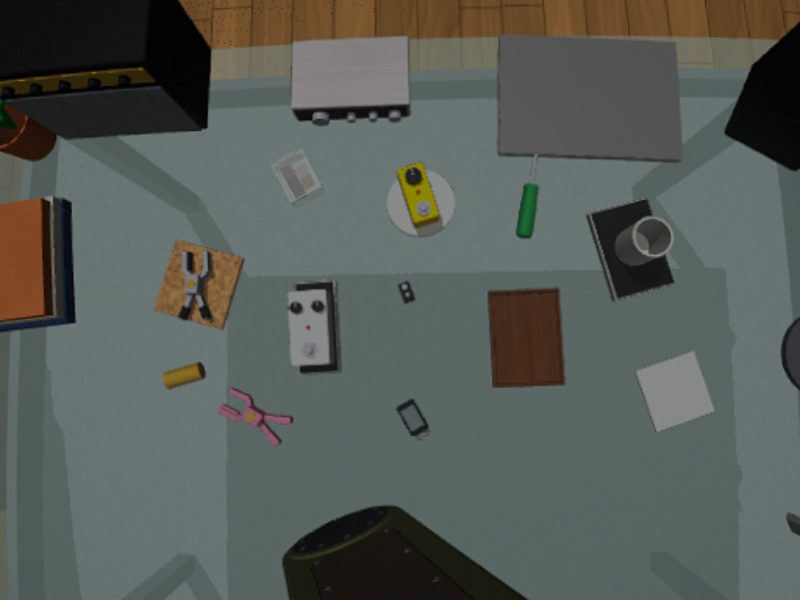

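View pics/side0.png

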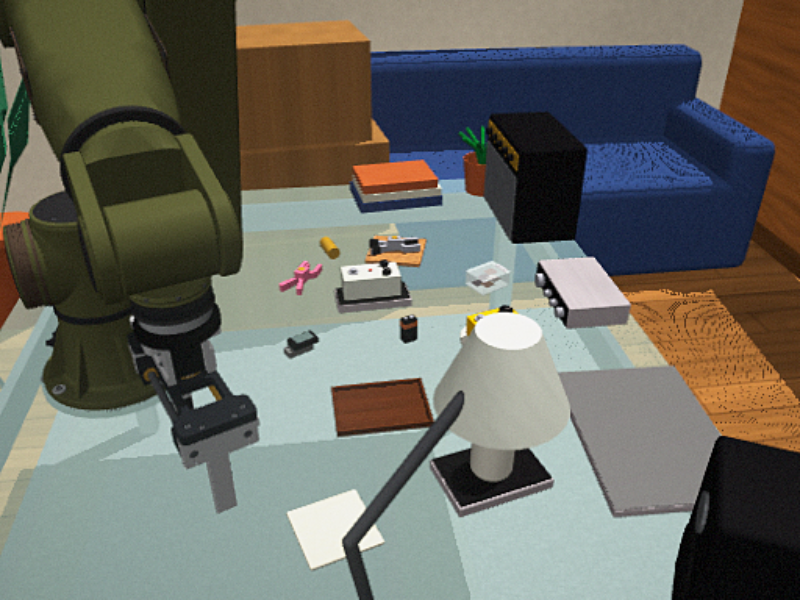

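The images show these lookalikes (800x600 top-view pixels):
- **Capo:** the metal one on the cork pad is at (195,285). The pink decoy is at (255,415).
- **Coaster or pad:** the round coaster is at (420,202) and the cork pad at (200,285). The white paper square at (675,390) is neither.
- **Tremolo:** white pedal at (310,328) on the narrow riser. The small black items at (406,292) and (413,418) are not pedals.
- **Distortion:** yellow pedal at (418,195). The yellow cylinder at (183,375) is not it.
- **Cup:** (645,240) on the wide riser.
- **Tray:** (526,338).
- **Pick box:** (297,177).

Next I'll measure these from the depth heights.

```bash
cat >> h.py <<'E'
def rect(P,name,box=None):
    P=np.asarray(P,np.float32)
    (cx,cy),(w,h),a=cv2.minAreaRect(P[:,:2].copy())
    if w<h: w,h,a=h,w,a+90
    a=(a+90)%180-90
    print(f'{name:14s} c=({cx:.1f},{cy:.1f}) size {w:.0f}x{h:.0f} long-axis {a:.1f} deg  n={len(P)} z={np.median(P[:,2]):.1f}')
    return cx,cy,a
def roi(u0,v0,u1,v1):
    m=np.zeros((384,512),bool); m[int(v0*.64):int(v1*.64),int(u0*.64):int(u1*.64)]=1; return m
def big(m):
    n,l,s,_=cv2.connectedComponentsWithStats(m.astype(np.uint8)); return l==1+np.argmax(s[1:,4])
def meas(c,P,name,r,z0,z1,extra=None):
    m=roi(*r)&(P[...,2]>z0)&(P[...,2]<z1)
    if extra is not None: m&=extra
    m=big(cv2.morphologyEx(m.astype(np.uint8),cv2.MORPH_OPEN,np.ones((2,2))))
    return rect(P[m],name)
E
cat > m0.py <<'E'
from h import *
c=np.load('top0.npy',allow_pickle=True).item(); P=cloud(c)
for n,uv in dict(desk=(450,380),tray=(526,338),wide=(605,245),narrow=(335,340),coaster=(395,215),cork=(230,265),capo=(190,285),trem=(310,345),dist=(415,195),cupfloor=(655,240),box=(297,177),paper=(675,390),pink=(255,415)).items():
    u,v=int(uv[0]*.64),int(uv[1]*.64); q=P[v-1:v+2,u-1:u+2].reshape(-1,3); print(n,np.nanmedian(q,0).round(1),'sd',np.nanstd(q[:,2]).round(1),c['image'][v,u])
hsv=cv2.cvtColor(c['image'],cv2.COLOR_BGR2HSV); H,S,V=[hsv[...,i].astype(int) for i in range(3)]
meas(c,P,'tremolo',(270,270,350,385),38,60)
meas(c,P,'distortion',(380,150,450,240),38,60)
meas(c,P,'dist case',(380,150,450,240),48,57,(S>150)&(V>100))
meas(c,P,'trem case',(270,270,350,385),62,74,(V>100))
meas(c,P,'wide',(575,190,685,310),14,26)
meas(c,P,'wide dark',(575,190,685,310),14,26,V<60)
meas(c,P,'narrow',(270,270,350,385),14,26)
meas(c,P,'coaster',(380,150,470,250),6,14)
meas(c,P,'cork',(145,230,255,340),5,16)
meas(c,P,'cork colour',(145,230,255,340),5,60,(S>90)&(V>60))
meas(c,P,'capo hinge',(170,240,220,330),32,42)
meas(c,P,'capo',(170,240,220,330),20,42)
meas(c,P,'cup rim',(600,200,690,280),85,110)
meas(c,P,'tray',(475,280,580,395),-5,20,(S>100))
meas(c,P,'box',(260,140,335,210),25,45)
# high obstacles in the workspace
Z=P[...,2]; m=(Z>60)&(P[...,0]<800)&(P[...,0]>250); 
n,l,s,_=cv2.connectedComponentsWithStats(m.astype(np.uint8))
for i in range(1,n):
    if s[i,4]>30: q=P[l==i]; print('high',q.min(0).round(),q.max(0).round(),s[i,4])
cs=np.load('side0.npy',allow_pickle=True).item(); Q=cloud(cs)
for n,uv in dict(shade=(505,400),shadetop=(508,330),post=(400,480),arm2=(455,400),post2=(360,580),speaker=(760,520)).items():
    u,v=int(uv[0]*.64),int(uv[1]*.64); print(n,Q[v,u].round())
m=roi(435,310,570,445)&(Q[...,1]<-250)&(Q[...,2]>110);q=Q[m];print('lamp',np.percentile(q,[1,50,99],axis=0).round())
top=c['image'][130:260,70:300]; cv2.imwrite('pics/crop0.png',cv2.resize(c['image'][140:290,85:250],None,fx=4,fy=4,interpolation=cv2.INTER_CUBIC)[:600,:660])
E
python3 m0.py
```

```text
desk [373.6 -61.1  -1.8] sd 1.2 [ 99 101  87]
tray [ 436.7 -178.7    3.5] sd 1.5 [28 42 68]
wide [ 579.2 -306.    19.6] sd 1.5 [28 28 26]
narrow [439.1 116.   17.7] sd 1.8 [20 21 18]
coaster [636.7  22.1   8.7] sd 1.4 [138 138 136]
cork [562.2 287.1   9.4] sd 1.0 [ 66 106 137]
capo [526.6 341.6  37.4] sd 1.6 [ 34 113 139]
trem [431.1 145.   69.5] sd 2.8 [128 122 121]
dist [655.8 -11.2  51.6] sd 1.8 [  0 138 137]
cupfloor [ 579.3 -374.4   47.6] sd 3.8 [41 44 44]
box [695.8 173.4  32.6] sd 0.8 [121 121 117]
paper [ 351.3 -410.3    4.8] sd 1.2 [136 136 134]
pink [326.3 238.5  26.6] sd 1.6 [ 88  85 124]
tremolo        c=(489.2,121.9) size 27x1 long-axis 4.1 deg  n=22 z=35.3
distortion     c=(664.7,-17.7) size 100x47 long-axis 15.5 deg  n=654 z=nan
dist case      c=(664.9,-18.3) size 100x46 long-axis 15.5 deg  n=410 z=nan
trem case      c=(452.9,150.2) size 108x69 long-axis 0.2 deg  n=994 z=nan
wide           c=(571.1,-355.8) size 146x108 long-axis 14.6 deg  n=1564 z=nan
wide dark      c=(571.5,-356.1) size 138x104 long-axis 14.8 deg  n=1380 z=nan
narrow         c=(456.2,142.3) size 142x5
[... 484 characters left out ...]
=nan
tray           c=(434.4,-181.6) size 150x110 long-axis 2.5 deg  n=2738 z=nan
box            c=(698.9,174.4) size 74x57 long-axis 26.6 deg  n=663 z=nan
high [751. 332.  60.] [800. 671. 227.] 4194
high [ 714. -615.   60.] [ 800. -524.  202.] 1295
high [766. 600.  61.] [800. 659. 153.] 71
high [475. 568.  60.] [670. 663.  70.] 2151
high [ 543. -378.   60.] [ 601. -318.  101.] 481
high [402. 116.  61.] [510. 179.  79.] 1158
high [250. -75. 353.] [267. -17. 527.] 1375
shade [ 480. -654.  405.]
shadetop [ 490. -615.  440.]
post [ 401. -664.  345.]
arm2 [ 447. -637.  395.]
post2 [ 366. -684.  257.]
speaker [ 745. -644.  221.]
lamp [[ 433. -667.  371.]
 [ 480. -644.  406.]
 [ 533. -596.  441.]]
```

View pics/crop0.png

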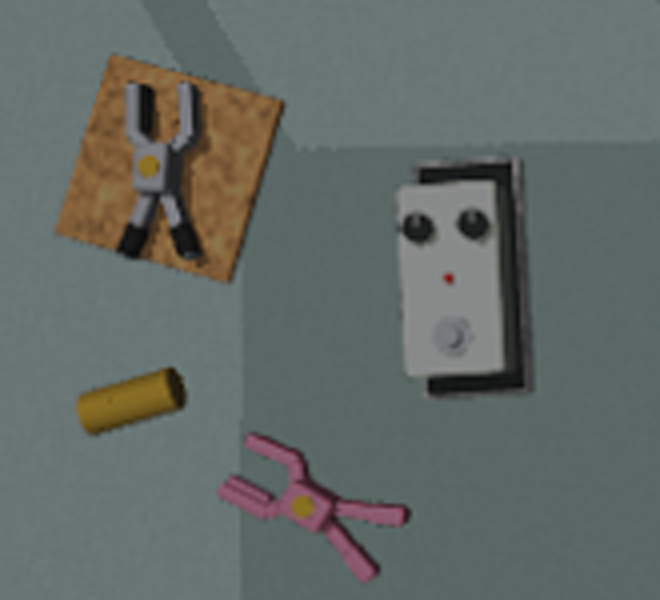

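The crop shows the metal capo with its yellow hinge dot at crop (150,167), lying on the cork. The pink decoy is at (310,505), and the tremolo is on the narrow riser with its switch at (452,335). I choose the metal capo. Next I'll refine its centre by casting rays onto the known plane heights.

```bash
cat >> h.py <<'E'
def cmask(c,name,r,cond,z):
    m=roi(*r)&cond; m=big(cv2.morphologyEx(m.astype(np.uint8),cv2.MORPH_OPEN,np.ones((3,3))))
    k=max(cv2.findContours(m.astype(np.uint8),cv2.RETR_EXTERNAL,cv2.CHAIN_APPROX_NONE)[0],key=len).reshape(-1,2)
    k=cv2.convexHull(k).reshape(-1,2)
    return rect(onplane(c,k,z),name+'/ray')
def hsv3(c):
    h=cv2.cvtColor(c['image'],cv2.COLOR_BGR2HSV); return [h[...,i].astype(int) for i in range(3)]
E
python3 - <<'E'
from h import *
c=np.load('top0.npy',allow_pickle=True).item(); P=cloud(c); H,S,V=hsv3(c); Z=P[...,2]
cmask(c,'trem',(270,270,350,385),V>95,68)
cmask(c,'dist',(380,150,450,240),(S>150)&(V>100),52)
cmask(c,'cork',(145,230,255,345),(Z>5)|((S>90)&(V>60)),10)
cmask(c,'cork full',(145,230,255,345),((S>90)&(V>50)),10)
cmask(c,'capo dot',(170,270,215,300),(S>150)&(V>100),38)
cmask(c,'coaster',(380,160,460,245),(Z>4)|(V>125),10)
cmask(c,'tray',(475,280,580,395),S>100,12)
cmask(c,'cup rim',(600,200,690,280),Z>92,100)
m=roi(165,245,220,325)&(Z>20)&(Z<32); q=P[m]
for lo,hi in((480,505),(545,580)):
    k=q[(q[:,0]>lo)&(q[:,0]<hi)]; print('capo end',k[:,0].mean(), (k[:,1].min()+k[:,1].max())/2,k[:,1].min(),k[:,1].max())
m=roi(165,245,220,325)&(Z>31)&(Z<45); print('hinge mean',P[m].mean(0),np.median(P[m],0))
E
```

```text
trem/ray       c=(458.5,147.2) size 168x119 long-axis -0.4 deg  n=4 z=68.0
dist/ray       c=(658.6,-15.8) size 89x41 long-axis 16.8 deg  n=12 z=52.0
cork/ray       c=(531.8,339.5) size 122x120 long-axis 73.3 deg  n=17 z=10.0
cork full/ray  c=(523.3,308.8) size 119x59 long-axis -18.0 deg  n=15 z=10.0
capo dot/ray   c=(529.1,340.5) size 8x5 long-axis 88.6 deg  n=4 z=38.0
coaster/ray    c=(657.3,-21.2) size 118x109 long-axis -22.0 deg  n=27 z=10.0
tray/ray       c=(437.1,-178.3) size 147x108 long-axis 1.2 deg  n=12 z=12.0
cup rim/ray    c=(576.3,-371.1) size 35x11 long-axis 8.7 deg  n=9 z=100.0
capo end 491.7979966282868 339.3695085377483 314.7886579168415 363.95035915865503
capo end 561.997103526527 338.4262527714142 317.38878524959637 359.4637202932321
hinge mean [528.17213869 339.27703498  36.64303659] [528.63987524 339.24342971  36.79895091]
```

Request:
{"method": "arm_command", "body": {
  "rows": [20, 56, 0, -1.6, 50, 20, 56, 0, -1.6, 50, 20, 56, 0, -1.6, 50, 20, 56, 0, -1.6, 50, 20, 56, 0, -1.6, 50],
  "newtons": 20
}}

```text
clock: 0.72
eef_pos: [325.8, -219.7, 216.4]
eef_rot: [3.142, -0.0, 0.282]
wrist_force: [0.6, 0.4, -0.3]
finger_gap: 50.6
```

Request:
{"method": "arm_command", "body": {
  "rows": [20, 56, 0, -1.6, 50, 20, 56, 0, -1.6, 50, 20, 56, 0, -1.6, 50, 20, 56, 0, -1.6, 50, 20, 56, 0, -1.6, 50]
}}

```text
clock: 1.35
eef_pos: [425.9, 60.5, 216.4]
eef_rot: [3.142, -0.0, 0.143]
wrist_force: [1.0, -0.3, 0.3]
finger_gap: 49.8
```

Request:
{"method": "arm_command", "body": {
  "rows": [20, 56, 0, -1.6, 50, 20, 56, 0, -1.6, 50, 20, 56, 0, -1.6, 50, 20, 56, 0, -1.6, 50, 20, 56, 0, -1.6, 50]
}}

```text
clock: 1.98
eef_pos: [525.9, 340.3, 216.1]
eef_rot: [3.141, 0.0, 0.003]
wrist_force: [0.8, -0.3, 0.6]
finger_gap: 50.0
```

Request:
{"method": "arm_command", "body": {
  "rows": [0, 0, 0, 0, 50]
}}

```text
clock: 2.1
eef_pos: [525.4, 341.2, 214.3]
eef_rot: [3.141, 0.002, 0.007]
wrist_force: [-0.7, -1.3, -0.3]
finger_gap: 50.0
```

Request:
{"method": "arm_command", "body": {
  "rows": [3, 1, -60, 0, 50, 0, 0, -60, 0, 50, 0, 0, -40, 0, 50, 0, 0, -20, 0, 50, 0, 0, -11, 0, 50]
}}

```text
clock: 2.72
eef_pos: [528.9, 339.1, 25.5]
eef_rot: [-3.141, -0.0, 0.004]
wrist_force: [0.6, 0.3, 0.9]
finger_gap: 50.0
```

Request:
{"method": "arm_command", "body": {
  "rows": [0, 0, 0, 0, 50, 0, 0, 0, 0, 0, 0, 0, 0, 0, 0, 0, 0, 0, 0, 0, 0, 0, 0, 0, 0]
}}

```text
clock: 3.35
eef_pos: [528.9, 339.6, 26.0]
eef_rot: [-3.141, -0.001, 0.004]
wrist_force: [-1.2, 0.5, 4.2]
finger_gap: 21.7
```

Request:
{"method": "arm_command", "body": {
  "rows": [0, 0, 0, 0, 0, 0, 0, 0, 0, 0, 0, 0, 15, 0, 0, 0, 0, 30, 0, 0, 0, 0, 50, 0, 0]
}}

```text
clock: 3.98
eef_pos: [527.9, 338.9, 120.7]
eef_rot: [3.14, 0.003, 0.004]
wrist_force: [-0.2, -0.3, -0.8]
finger_gap: 21.7
```

Request:
{"method": "arm_command", "body": {
  "rows": [-9, -52, 0, 0, 0, -9, -52, 0, 0, 0, -9, -52, 0, 1, 0, -9, -52, 0, 0, 0, -9, -52, 0, 1, 0]
}}

```text
clock: 4.6
eef_pos: [483.2, 77.8, 121.3]
eef_rot: [3.142, -0.001, 0.039]
wrist_force: [0.4, -0.6, -0.3]
finger_gap: 22.2
```

Request:
{"method": "arm_command", "body": {
  "rows": [-9, -52, 0, 0, 0, -9, -52, 0, 0, 0, -9, -52, 0, 0, 0, -9, -52, 0, 0, 0, -12, -51, 0, 0, 0]
}}

```text
clock: 5.22
eef_pos: [435.2, -181.3, 121.3]
eef_rot: [3.141, -0.001, 0.039]
wrist_force: [1.1, -0.3, -0.2]
finger_gap: 21.6
```

Request:
{"method": "arm_command", "body": {
  "rows": [0, 0, -40, 0, 0, 0, 0, -40, 0, 0, 0, 0, -12, 0, 0, 0, 0, -5, 0, 0, 0, 0, 0, 0, 0]
}}

```text
clock: 5.85
eef_pos: [436.3, -179.7, 24.5]
eef_rot: [3.141, -0.001, 0.039]
wrist_force: [-0.3, -0.0, -0.7]
finger_gap: 21.6
```

Next: lower the last few mm in small steps, release, and retreat.

Request:
{"method": "arm_command", "body": {
  "rows": [0, 0, -2, 0, 0, 0, 0, -1, 0, 0, 0, 0, -1, 0, 0, 0, 0, 0, 0, 0]
}}

```text
clock: 6.35
eef_pos: [436.1, -179.7, 20.8]
eef_rot: [3.141, -0.001, 0.039]
wrist_force: [-5.3, 3.5, 18.0]
finger_gap: 22.1
```

Request:
{"method": "arm_command", "body": {
  "rows": [0, 0, 0, 0, 45, 0, 0, 0, 0, 45, 0, 0, 0, 0, 45, 0, 0, 20, 0, 45, 0, 0, 50, 0, 45]
}}

```text
clock: 6.98
eef_pos: [434.6, -179.0, 88.7]
eef_rot: [-3.139, 0.004, 0.039]
wrist_force: [1.2, -0.2, 0.9]
finger_gap: 45.2
```

Request:
{"method": "arm_command", "body": {
  "rows": [0, 50, 60, 0, 60, 0, 60, 0, 0, 60, 0, 60, 0, 0, 60, 0, 0, 0, 0, 60]
}}

```text
clock: 7.48
eef_pos: [435.4, -16.6, 137.6]
eef_rot: [-3.141, -0.0, 0.044]
wrist_force: [0.1, 1.0, 0.5]
finger_gap: 60.1
```

```bash
python3 - <<'E'
from h import *
print(manip.read_state()['eef_pos'])
c=cam('top'); np.save('top1.npy',c,allow_pickle=True); P=cloud(c); H,S,V=hsv3(c); Z=P[...,2]
cv2.imwrite('pics/top1.png',cv2.resize(c['image'],(800,600)))
meas(c,P,'capo hinge',(475,280,580,395),26,40)
meas(c,P,'capo',(475,280,580,395),14,40)
cmask(c,'capo dot',(475,280,580,395),(H>15)&(S>150)&(V>90),33)
cmask(c,'cork',(145,230,255,345),(S>90)&(V>60),10)
cmask(c,'dist',(380,150,450,240),(S>150)&(V>100),52)
cmask(c,'coaster',(380,150,465,245),(V>100)&(H>-1),10)
E
```

```text
[435.44060192 -16.57631137 137.57454357]
capo hinge     c=(434.0,-184.9) size 29x28 long-axis -1.1 deg  n=122 z=31.3
capo           c=(432.6,-184.1) size 112x51 long-axis 3.9 deg  n=460 z=nan
capo dot/ray   c=(434.4,-180.2) size 9x7 long-axis 88.8 deg  n=6 z=33.0
cork/ray       c=(532.3,339.2) size 121x118 long-axis 73.7 deg  n=17 z=10.0
dist/ray       c=(658.6,-16.2) size 89x41 long-axis 16.8 deg  n=14 z=52.0
coaster/ray    c=(665.4,-21.3) size 153x134 long-axis -1.7 deg  n=4 z=10.0
```

View pics/top1.png

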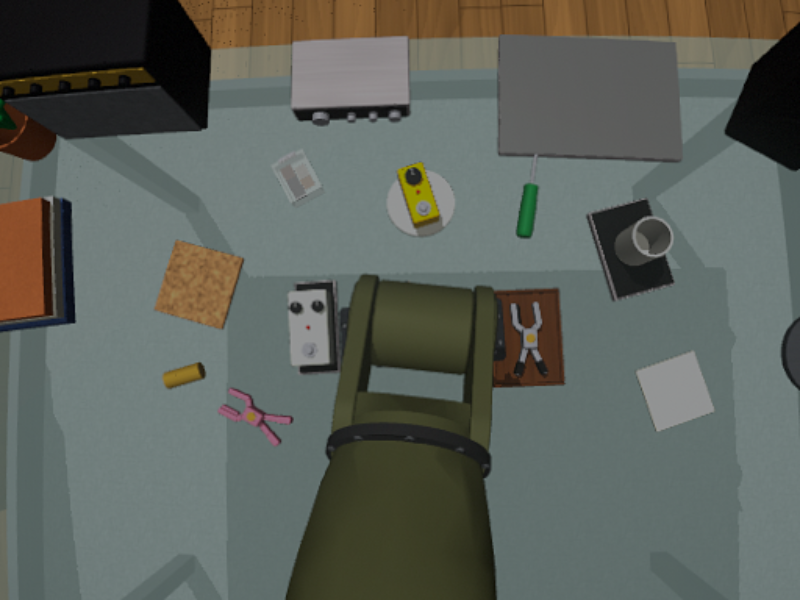

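The picture shows the capo flat in the tray at (530,340), the cork free at (200,285) and the distortion at (418,195). Next move: distortion to the cork.

Request:
{"method": "arm_command", "body": {
  "rows": [45, 0, 0, 5, 70, 45, 0, 0, 5, 70, 45, 0, 0, 4.4, 70, 45, 0, 0, 0, 70, 43, 0, 0, 0, 70]
}}

```text
clock: 8.15
eef_pos: [660.1, -21.6, 136.9]
eef_rot: [3.142, 0.001, 0.288]
wrist_force: [0.1, -0.7, 0.5]
finger_gap: 70.1
```

Request:
{"method": "arm_command", "body": {
  "rows": [0, 0, 0, 0, 70, 0, 0, 0, 0, 70]
}}

```text
clock: 8.4
eef_pos: [658.0, -20.8, 136.8]
eef_rot: [-3.141, 0.001, 0.289]
wrist_force: [0.2, -0.1, -0.4]
finger_gap: 70.0
```

Request:
{"method": "arm_command", "body": {
  "rows": [0.5, 4.5, -40, 0, 70, 0, 0, -35, 0, 70, 0, 0, -20, 0, 70, 0, 0, -12, 0, 70, 0, 0, 0, 0, 70]
}}

```text
clock: 9.02
eef_pos: [659.1, -15.3, 30.6]
eef_rot: [-3.142, 0.0, 0.29]
wrist_force: [-0.3, -0.3, 0.7]
finger_gap: 70.0
```

Request:
{"method": "arm_command", "body": {
  "rows": [0, 0, 0, 0, 0, 0, 0, 0, 0, 0, 0, 0, 0, 0, 0, 0, 0, 0, 0, 0, 0, 0, 0, 0, 0],
  "newtons": 25
}}

```text
clock: 9.65
eef_pos: [659.4, -15.0, 30.9]
eef_rot: [3.141, -0.001, 0.29]
wrist_force: [-0.6, -0.8, 6.1]
finger_gap: 41.7
```

Request:
{"method": "arm_command", "body": {
  "rows": [0, 0, 10, 0, 0, 0, 0, 30, 0, 0, 0, 0, 50, 0, 0, 0, 0, 20, 0, 0, 0, 0, 0, 0, 0]
}}

```text
clock: 10.28
eef_pos: [659.4, -15.0, 141.1]
eef_rot: [3.141, -0.001, 0.29]
wrist_force: [-0.5, 0.7, -2.1]
finger_gap: 41.7
```

Request:
{"method": "arm_command", "body": {
  "rows": [-16, 44, 0, -3, 0, -16, 44, 0, -3, 0, -16, 44, 0, -3, 0, -16, 44, 0, -3, 0, -16, 44, 0, -3, 0]
}}

```text
clock: 10.9
eef_pos: [577.6, 206.1, 137.9]
eef_rot: [3.141, 0.003, 0.027]
wrist_force: [-1.0, 0.1, -2.9]
finger_gap: 42.1
```

Request:
{"method": "arm_command", "body": {
  "rows": [-16, 44, 0, -1.6, 0, -16, 44, 0, 0, 0, -15, 46, 0, 0, 0, 0, 0, 0, 0, 0, 0, 0, 0, 0, 0]
}}

```text
clock: 11.52
eef_pos: [531.7, 338.3, 138.6]
eef_rot: [3.14, 0.002, 0.001]
wrist_force: [0.3, -0.6, -1.6]
finger_gap: 41.6
```

Request:
{"method": "arm_command", "body": {
  "rows": [0, 0, -40, 0, 0, 0, 0, -40, 0, 0, 0, 0, -20, 0, 0, 0, 0, -6, 0, 0, 0, 0, 0, 0, 0]
}}

```text
clock: 12.15
eef_pos: [532.7, 338.9, 35.2]
eef_rot: [-3.141, -0.001, 0.0]
wrist_force: [0.3, -0.2, -2.4]
finger_gap: 41.9
```

Request:
{"method": "arm_command", "body": {
  "rows": [0, 0, -2, 0, 0, 0, 0, -1, 0, 0, 0, 0, -1, 0, 0, 0, 0, 0, 0, 0]
}}

```text
clock: 12.65
eef_pos: [532.3, 339.1, 30.9]
eef_rot: [-3.141, -0.001, 0.0]
wrist_force: [-0.6, -1.7, 2.3]
finger_gap: 41.8
```

Request:
{"method": "arm_command", "body": {
  "rows": [0, 0, 0, 0, 65, 0, 0, 0, 0, 65, 0, 0, 0, 0, 65, 0, 0, 30, 0, 65, 0, 0, 60, 0, 65]
}}

```text
clock: 13.28
eef_pos: [531.1, 338.4, 119.3]
eef_rot: [3.139, 0.004, 0.0]
wrist_force: [0.6, 0.2, 0.4]
finger_gap: 64.6
```

Request:
{"method": "arm_command", "body": {
  "rows": [0, 0, 60, 0, 90, 0, 0, 10, 0, 90]
}}

```text
clock: 13.52
eef_pos: [533.3, 339.6, 195.2]
eef_rot: [-3.138, -0.006, 0.0]
wrist_force: [0.4, -0.2, -1.0]
finger_gap: 81.6
```

```bash
python3 - <<'E'
from h import *
print(manip.read_state()['eef_pos'])
c=cam('top'); np.save('top2.npy',c,allow_pickle=True); P=cloud(c); H,S,V=hsv3(c); Z=P[...,2]
meas(c,P,'coaster',(375,150,465,250),4,14)
a=roi(375,150,465,250)&(V>118)&(S<30); cmask(c,'coaster',(375,150,465,250),a,10)
cmask(c,'tray',(475,280,580,395),S>100,12)
# cup rim: light ring; top edge points via depth
m=roi(600,200,690,280)&(Z>88)
k=np.argwhere(big(m.astype(np.uint8)))[:,::-1]; q=onplane(c,cv2.convexHull(k.astype(np.int32)).reshape(-1,2),100); print('rim circle',cv2.minEnclosingCircle(q[:,:2].astype(np.float32)))
meas(c,P,'wide',(575,185,690,310),14,26)
cs=cam('side'); np.save('side2.npy',cs,allow_pickle=True)
o=np.zeros((600,800,3),np.uint8); o[:,:480]=cv2.resize(c['image'][110:210,360:460],(480,600))[:,:]; o[:300,480:]=cv2.resize(c['image'][90:165,235:315],(320,300)); o[300:,480:]=cv2.resize(c['image'][140:215,90:170],(320,300)); cv2.imwrite('pics/z2.png',o)
E
```

```text
[533.34407928 339.60516077 195.24153453]
coaster        c=(645.3,-19.5) size 104x94 long-axis 56.9 deg  n=1489 z=nan
coaster/ray    c=(660.8,-17.8) size 163x141 long-axis -1.3 deg  n=7 z=10.0
tray/ray       c=(437.2,-178.3) size 147x108 long-axis 1.2 deg  n=12 z=12.0
rim circle ((571.8484497070312, -345.5748596191406), 31.548377990722656)
wide           c=(nan,nan) size 0x0 long-axis 0.0 deg  n=1570 z=nan
```

View pics/z2.png

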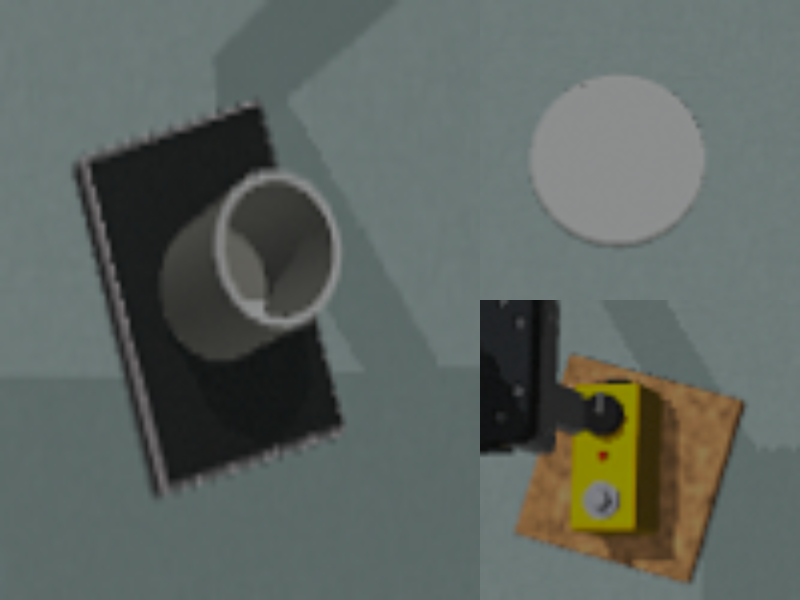

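The crop shows the coaster empty at crop (618,160), the distortion upright on the cork, and the cup rim ellipse centred at crop (278,248). That is full-image pixel (417.9,151.3).

```bash
python3 - <<'E'
from h import *
c=np.load('top2.npy',allow_pickle=True).item(); H,S,V=hsv3(c)
print('rim',onplane(c,[(417.4,150.8),(360+215/4.8-.5,150.8),(360+341/4.8-.5,150.8),(417.4,110+168/6-.5),(417.4,110+327/6-.5)],100).round(1).tolist(), 'coaster',onplane(c,[(269,129.5)],10).round(1))
m=roi(375,150,465,250)&(S<20)&(V>110); m=big(m.astype(np.uint8)); k=max(cv2.findContours(m.astype(np.uint8),0,1)[0],key=len).reshape(-1,2); print('coaster circle',cv2.minEnclosingCircle(onplane(c,k,10)[:,:2].astype(np.float32)), onplane(c,np.argwhere(m)[:,::-1],10).mean(0))
print(manip.read_state()['eef_pos'],manip.read_state()['eef_rot'])
E
```

```text
rim [[573.2, -347.5, 100.0], [573.6, -317.9, 100.0], [572.8, -377.4, 100.0], [603.4, -349.9, 100.0], [543.6, -345.3, 100.0]] coaster [[654.2 -20.5  10. ]]
coaster circle ((654.796875, -20.130918502807617), 55.36604309082031) [654.60555606 -20.06030422  10.        ]
[532.39957502 339.08105008 191.33388977] [-3.14068801e+00 -1.57215566e-03  4.00240939e-04]
```

Request:
{"method": "arm_command", "body": {
  "rows": [3, -57, 0, 0, 90, 3, -57, 0, 0, 90, 3, -57, 0, 0, 90, 3, -57, 0, 0, 90, 3, -57, 0, 0, 90]
}}

```text
clock: 14.25
eef_pos: [546.3, 52.1, 188.4]
eef_rot: [3.141, 0.003, 0.001]
wrist_force: [1.6, -0.3, 0.0]
finger_gap: 89.9
```

Request:
{"method": "arm_command", "body": {
  "rows": [3, -57, 0, 0, 90, 3, -57, 0, 0, 90, 3, -57, 0, 0, 90, 3, -57, 0, 0, 90, 3, -57, 0, 0, 90]
}}

```text
clock: 14.88
eef_pos: [561.4, -232.7, 188.2]
eef_rot: [-3.14, 0.003, 0.0]
wrist_force: [0.1, 0.5, -0.8]
finger_gap: 90.1
```

Request:
{"method": "arm_command", "body": {
  "rows": [5, -57, 0, 0, 90, 6, -57, 0, 0, 90, 0, 0, 0, 0, 90, 0, 0, 0, 0, 90, 0, 0, 0, 0, 90]
}}

```text
clock: 15.5
eef_pos: [573.3, -343.7, 190.0]
eef_rot: [-3.141, 0.001, 0.002]
wrist_force: [0.2, 0.4, 0.6]
finger_gap: 90.0
```

Request:
{"method": "arm_command", "body": {
  "rows": [0, -4, 0, 0, 90, 0, 0, -50, 0, 90, 0, 0, -50, 0, 90, 0, 0, -35, 0, 90, 0, 0, 0, 0, 90]
}}

```text
clock: 16.12
eef_pos: [572.2, -348.0, 53.1]
eef_rot: [-3.139, 0.004, 0.001]
wrist_force: [-1.2, -0.5, 0.6]
finger_gap: 90.0
```

Request:
{"method": "arm_command", "body": {
  "rows": [0, 0, 0, 0, 0, 0, 0, 0, 0, 0, 0, 0, 0, 0, 0, 0, 0, 0, 0, 0, 0, 0, 0, 0, 0]
}}

```text
clock: 16.75
eef_pos: [573.5, -349.2, 56.5]
eef_rot: [3.141, -0.001, 0.0]
wrist_force: [-1.6, 2.0, 6.6]
finger_gap: 60.2
```

Request:
{"method": "arm_command", "body": {
  "rows": [0, 0, 10, 0, 0, 0, 0, 30, 0, 0, 0, 0, 50, 0, 0, 0, 0, 10, 0, 0, 0, 0, 0, 0, 0]
}}

```text
clock: 17.38
eef_pos: [573.1, -349.1, 155.7]
eef_rot: [3.141, -0.0, 0.0]
wrist_force: [0.2, -1.0, -2.5]
finger_gap: 60.2
```

Request:
{"method": "arm_command", "body": {
  "rows": [10, 41, 0, 0, 0, 10, 41, 0, 0, 0, 10, 41, 0, 0, 0, 10, 41, 0, 0, 0, 10, 41, 0, 0, 0]
}}

```text
clock: 18.0
eef_pos: [622.6, -142.6, 153.4]
eef_rot: [-3.141, 0.003, 0.0]
wrist_force: [0.7, -0.7, -1.2]
finger_gap: 60.2
```

Request:
{"method": "arm_command", "body": {
  "rows": [10, 41, 0, 0, 0, 10, 41, 0, 0, 0, 11, 42, 0, 0, 0, 0, 0, 0, 0, 0, 0, 0, 0, 0, 0]
}}

```text
clock: 18.62
eef_pos: [653.6, -20.4, 154.0]
eef_rot: [3.142, 0.002, 0.0]
wrist_force: [-0.2, -0.2, -1.4]
finger_gap: 60.1
```

Request:
{"method": "arm_command", "body": {
  "rows": [0, 0, -40, 0, 0, 0, 0, -40, 0, 0, 0, 0, -20, 0, 0, 0, 0, -5, 0, 0, 0, 0, 0, 0, 0]
}}

```text
clock: 19.25
eef_pos: [654.6, -20.4, 51.4]
eef_rot: [3.141, -0.001, 0.0]
wrist_force: [-0.2, 0.7, -1.1]
finger_gap: 60.3
```

Request:
{"method": "arm_command", "body": {
  "rows": [0, 0, -2, 0, 0, 0, 0, -1, 0, 0, 0, 0, -1, 0, 0, 0, 0, -1, 0, 0, 0, 0, 0, 0, 0]
}}

```text
clock: 19.88
eef_pos: [654.4, -20.0, 46.5]
eef_rot: [3.141, -0.001, 0.001]
wrist_force: [-3.4, 1.4, 7.3]
finger_gap: 60.5
```

Request:
{"method": "arm_command", "body": {
  "rows": [0, 0, 0, 0, 90, 0, 0, 0, 0, 90, 0, 0, 0, 0, 90, 0, 0, 0, 0, 90, 0, 0, 30, 0, 90]
}}

```text
clock: 20.5
eef_pos: [652.9, -20.0, 73.6]
eef_rot: [-3.141, 0.004, 0.0]
wrist_force: [-0.1, 0.3, 0.3]
finger_gap: 89.6
```

Request:
{"method": "arm_command", "body": {
  "rows": [0, 0, 50, 0, 90, 0, 0, 55, 0, 90, -40, 30, 0, 0, 90, -40, 30, 0, 0, 90, -40, 30, 0, 0, 90]
}}

```text
clock: 21.12
eef_pos: [532.8, 70.7, 180.5]
eef_rot: [-3.142, -0.0, 0.0]
wrist_force: [0.1, 0.4, 0.2]
finger_gap: 90.1
```

Request:
{"method": "arm_command", "body": {
  "rows": [-20, 50, 0, 0, 90, -20, 50, 0, 0, 90, -20, 50, 0, 0, 90, 0, 50, 0, 0, 90, 0, 0, 0, 0, 90]
}}

```text
clock: 21.75
eef_pos: [473.5, 272.5, 180.3]
eef_rot: [-3.141, -0.0, 0.004]
wrist_force: [0.3, -0.9, -0.6]
finger_gap: 90.4
```

```bash
python3 - <<'E'
from h import *
print(manip.read_state()['eef_pos'])
c=cam('top'); np.save('top3.npy',c,allow_pickle=True); P=cloud(c); H,S,V=hsv3(c); Z=P[...,2]
cmask(c,'wide dark',(575,185,690,310),V<50,20)
cmask(c,'trem',(270,270,350,385),(V>85)&(S<30),68)
cv2.imwrite('pics/top3.png',cv2.resize(c['image'],(800,600)))
o=np.vstack([np.hstack([cv2.resize(c['image'][r:r+75,q:q+100],(400,300),interpolation=cv2.INTER_CUBIC) for r,q in l]) for l in (((170,160),(85,220)),((120,365),(175,300)))]); cv2.imwrite('pics/z3.png',o)
E
```

```text
[473.51825476 272.45926146 180.34071766]
wide dark/ray  c=(572.7,-348.4) size 137x93 long-axis 13.8 deg  n=16 z=20.0
trem/ray       c=(455.8,147.8) size 111x59 long-axis 3.1 deg  n=13 z=68.0
```

View pics/z3.png

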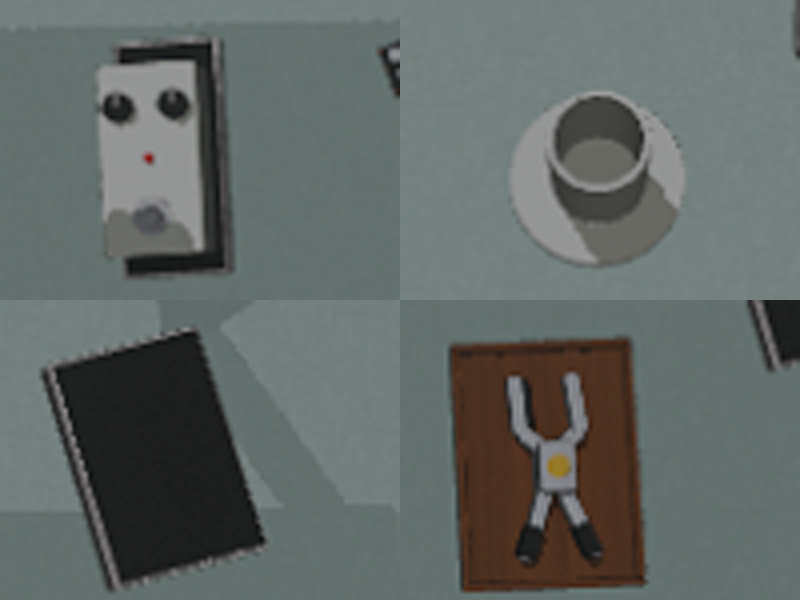

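The crop shows the capo centred in the tray at (555,465), the cup upright on the coaster with its rim at (600,140), the wide riser empty at (155,455), and the tremolo at (150,160). Next move: tremolo to the wide riser.

Request:
{"method": "arm_command", "body": {
  "rows": [-6, -41, 0, 1.5, 90, -6, -41, 0, 1.5, 90, -5.5, -42, 0, 0, 90, 0, 0, 0, 0, 90, 0, 0, 0, 0, 90]
}}

```text
clock: 22.42
eef_pos: [456.9, 145.6, 180.7]
eef_rot: [-3.141, -0.0, 0.051]
wrist_force: [-0.4, -0.4, -0.5]
finger_gap: 89.7
```

Request:
{"method": "arm_command", "body": {
  "rows": [0, 0, -30, 0, 90, 0, 0, 0, 0, 90]
}}

```text
clock: 22.68
eef_pos: [455.8, 146.3, 149.0]
eef_rot: [3.141, 0.003, 0.054]
wrist_force: [-0.1, 0.8, -0.4]
finger_gap: 89.8
```

Request:
{"method": "arm_command", "body": {
  "rows": [-0.5, 1.5, -50, 0, 90, 0, 0, -35, 0, 90, 0, 0, -15, 0, 90, 0, 0, -8, 0, 90, 0, 0, 0, 0, 90]
}}

```text
clock: 23.3
eef_pos: [456.6, 147.6, 43.1]
eef_rot: [-3.141, -0.001, 0.053]
wrist_force: [-0.1, 0.0, -0.4]
finger_gap: 90.1
```

Request:
{"method": "arm_command", "body": {
  "rows": [0, 0, 0, 0, 0, 0, 0, 0, 0, 0, 0, 0, 0, 0, 0, 0, 0, 0, 0, 0, 0, 0, 0, 0, 0],
  "newtons": 35
}}

```text
clock: 23.92
eef_pos: [456.3, 147.6, 42.7]
eef_rot: [-3.141, -0.0, 0.053]
wrist_force: [-0.7, 1.2, 4.8]
finger_gap: 57.7
```

Request:
{"method": "arm_command", "body": {
  "rows": [0, 0, 10, 0, 0, 0, 0, 30, 0, 0, 0, 0, 50, 0, 0, 0, 0, 20, 0, 0, 0, 0, 0, 0, 0]
}}

```text
clock: 24.55
eef_pos: [456.5, 147.5, 153.7]
eef_rot: [-3.141, -0.002, 0.053]
wrist_force: [-0.7, -0.7, -4.1]
finger_gap: 57.7
```

Request:
{"method": "arm_command", "body": {
  "rows": [11.6, -49.6, 0, 1.1, 0, 11.6, -49.6, 0, 1.1, 0, 11.6, -49.6, 0, 1.1, 0, 11.6, -49.6, 0, 1.1, 0, 11.6, -49.6, 0, 1.1, 0]
}}

```text
clock: 25.18
eef_pos: [513.6, -102.1, 150.9]
eef_rot: [-3.141, 0.002, 0.149]
wrist_force: [0.5, 0.5, -3.4]
finger_gap: 57.5
```

Request:
{"method": "arm_command", "body": {
  "rows": [11.6, -49.6, 0, 1.1, 0, 11.6, -49.6, 0, 1.1, 0, 11.6, -49.6, 0, 1.1, 0, 11.6, -49.6, 0, 1, 0, 11.6, -49.6, 0, 1, 0]
}}

```text
clock: 25.8
eef_pos: [571.7, -349.9, 150.3]
eef_rot: [-3.139, 0.002, 0.242]
wrist_force: [0.3, 0.6, -3.1]
finger_gap: 57.4
```

Request:
{"method": "arm_command", "body": {
  "rows": [0, 0, 0, 0, 0, 0, 0, 0, 0, 0, 0, 0, -40, 0, 0, 0, 0, -20, 0, 0, 0, 0, 0, 0, 0]
}}

```text
clock: 26.42
eef_pos: [571.7, -347.5, 91.0]
eef_rot: [-3.139, 0.002, 0.242]
wrist_force: [-0.4, 0.4, -3.6]
finger_gap: 57.7
```

Request:
{"method": "arm_command", "body": {
  "rows": [1, -0.5, -25, 0, 0, 0, 0, -15, 0, 0, 0, 0, -5, 0, 0, 0, 0, 0, 0, 0]
}}

```text
clock: 26.92
eef_pos: [573.4, -349.1, 48.0]
eef_rot: [3.141, -0.0, 0.241]
wrist_force: [0.6, 0.1, -3.6]
finger_gap: 57.9
```

Request:
{"method": "arm_command", "body": {
  "rows": [0, 0, -1.5, 0, 0, 0, 0, -1, 0, 0, 0, 0, 0, 0, 0]
}}

```text
clock: 27.3
eef_pos: [573.2, -349.1, 45.1]
eef_rot: [3.141, -0.0, 0.241]
wrist_force: [-0.5, -0.5, -4.4]
finger_gap: 58.0
```

Request:
{"method": "arm_command", "body": {
  "rows": [0, 0, -1.5, 0, 0, 0, 0, -0.7, 0, 0, 0, 0, -0.5, 0, 0, 0, 0, 0, 0, 0]
}}

```text
clock: 27.8
eef_pos: [573.2, -349.1, 42.8]
eef_rot: [3.141, -0.0, 0.241]
wrist_force: [-3.8, 2.2, 4.5]
finger_gap: 57.9
```

Contact made. Next: release, retreat and look.

Request:
{"method": "arm_command", "body": {
  "rows": [0, 0, 0, 0, 85, 0, 0, 0, 0, 85, 0, 0, 0, 0, 85, 0, 0, 0, 0, 85, 0, 0, 30, 0, 85]
}}

```text
clock: 28.42
eef_pos: [572.2, -348.4, 70.3]
eef_rot: [-3.138, 0.003, 0.241]
wrist_force: [0.0, 1.1, 0.9]
finger_gap: 85.0
```

Request:
{"method": "arm_command", "body": {
  "rows": [0, 0, 50, 0, 85, 0, 0, 40, 0, 70, 0, 60, 0, -3, 70, 0, 60, 0, -5, 70, 0, 60, 0, -5, 70]
}}

```text
clock: 29.05
eef_pos: [572.9, -167.3, 162.4]
eef_rot: [3.142, -0.0, 0.011]
wrist_force: [1.1, 0.3, -0.7]
finger_gap: 69.7
```

Request:
{"method": "arm_command", "body": {
  "rows": [0, 60, 0, 0, 70, 0, 0, 0, 0, 70]
}}

```text
clock: 29.3
eef_pos: [573.3, -105.6, 162.7]
eef_rot: [-3.141, -0.001, 0.019]
wrist_force: [0.8, -0.3, -0.4]
finger_gap: 69.9
```

```bash
python3 - <<'E'
from h import *
s=manip.read_state(); print(s['eef_pos'],s['eef_rot'])
c=cam('top'); np.save('top4.npy',c,allow_pickle=True); P=cloud(c); H,S,V=hsv3(c); Z=P[...,2]
cmask(c,'narrow dark',(270,260,350,385),V<50,20)
cmask(c,'trem',(575,185,690,310),(V>85)&(S<30)&(Z>50),68)
cmask(c,'dist',(145,230,255,345),(H>22)&(H<35)&(S>150)&(V>100),52)
cv2.imwrite('pics/top4.png',cv2.resize(c['image'],(800,600)))
E
```

```text
[ 573.30026587 -105.60784431  162.67048397] [-3.14140588e+00 -5.18986937e-04  1.88212871e-02]
narrow dark/ray c=(458.8,145.1) size 136x58 long-axis 2.7 deg  n=10 z=20.0
trem/ray       c=(570.9,-348.2) size 109x58 long-axis 13.6 deg  n=15 z=68.0
dist/ray       c=(532.2,336.7) size 87x41 long-axis -1.0 deg  n=8 z=52.0
```

View pics/top4.png

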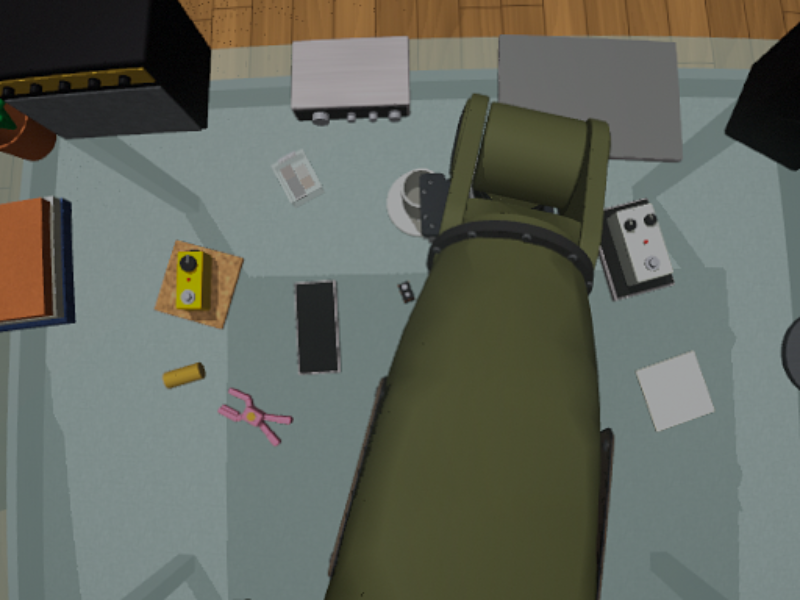

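The picture shows the tremolo on the wide riser at (640,243), the narrow riser free at (318,327) and the distortion on the cork at (190,280). Next move: distortion to the narrow riser.

Request:
{"method": "arm_command", "body": {
  "rows": [-5, 55.5, 0, -1, 70, -5, 55.5, 0, 0, 70, -5, 55.5, 0, 0, 70, -5, 55.5, 0, 0, 70, -5, 55.5, 0, 0, 70]
}}

```text
clock: 29.98
eef_pos: [548.5, 168.9, 162.3]
eef_rot: [3.141, -0.0, -0.005]
wrist_force: [0.8, 0.1, -0.3]
finger_gap: 69.9
```

Request:
{"method": "arm_command", "body": {
  "rows": [-5, 55.5, 0, 0, 70, -5, 55.5, 0, 0, 70, -6, 55.5, 0, 0, 70, 0, 0, 0, 0, 70, 0, 0, -30, 0, 70]
}}

```text
clock: 30.6
eef_pos: [533.9, 334.4, 133.6]
eef_rot: [-3.14, -0.004, -0.004]
wrist_force: [-0.0, 0.3, -0.8]
finger_gap: 69.8
```

Request:
{"method": "arm_command", "body": {
  "rows": [0, 0, 0, 0, 70, 0, 0, 0, 0, 70]
}}

```text
clock: 30.85
eef_pos: [533.1, 334.1, 133.3]
eef_rot: [-3.141, -0.001, -0.004]
wrist_force: [-0.9, -0.2, 1.1]
finger_gap: 70.2
```

Request:
{"method": "arm_command", "body": {
  "rows": [-0.5, 4, -20, 0, 70, 0, 0, -40, 0, 70, 0, 0, -30, 0, 70, 0, 0, -12, 0, 70, 0, 0, 0, 0, 70]
}}

```text
clock: 31.48
eef_pos: [531.6, 338.9, 29.9]
eef_rot: [3.141, 0.001, -0.003]
wrist_force: [-0.3, -0.4, 0.8]
finger_gap: 70.0
```

Request:
{"method": "arm_command", "body": {
  "rows": [0, 0, 0, 0, 0, 0, 0, 0, 0, 0, 0, 0, 0, 0, 0, 0, 0, 0, 0, 0, 0, 0, 0, 0, 0],
  "newtons": 25
}}

```text
clock: 32.1
eef_pos: [531.9, 339.1, 30.8]
eef_rot: [-3.141, -0.001, -0.003]
wrist_force: [-1.5, -0.6, 5.5]
finger_gap: 42.2
```

Request:
{"method": "arm_command", "body": {
  "rows": [0, 0, 10, 0, 0, 0, 0, 30, 0, 0, 0, 0, 40, 0, 0, 0, 0, 20, 0, 0, 0, 0, 0, 0, 0]
}}

```text
clock: 32.72
eef_pos: [532.1, 339.2, 131.8]
eef_rot: [-3.14, -0.002, -0.003]
wrist_force: [0.7, 0.5, -2.5]
finger_gap: 41.8
```

Request:
{"method": "arm_command", "body": {
  "rows": [-18.4, -48.4, 0, 1, 0, -18.4, -48.4, 0, 1, 0, -18.4, -48.4, 0, 1, 0, -18.4, -48.4, 0, 0, 0, 0, 0, 0, 0, 0]
}}

```text
clock: 33.35
eef_pos: [456.8, 143.1, 129.4]
eef_rot: [3.141, 0.002, 0.047]
wrist_force: [0.3, 1.1, -2.0]
finger_gap: 41.7
```

Request:
{"method": "arm_command", "body": {
  "rows": [0, 0, 0, 0, 0, 0, 0, -40, 0, 0, 0, 0, -30, 0, 0, 0, 0, -13, 0, 0, 0, 0, 0, 0, 0]
}}

```text
clock: 33.98
eef_pos: [457.9, 145.8, 46.8]
eef_rot: [3.141, 0.001, 0.05]
wrist_force: [0.8, -0.3, -2.1]
finger_gap: 41.8
```

Request:
{"method": "arm_command", "body": {
  "rows": [0.5, 0, -3, 0, 0, 0, 0, -1.5, 0, 0, 0, 0, -1, 0, 0, 0, 0, 0, 0, 0]
}}

```text
clock: 34.48
eef_pos: [458.6, 145.3, 41.9]
eef_rot: [-3.142, -0.0, 0.049]
wrist_force: [-0.4, -1.4, -1.7]
finger_gap: 41.7
```

Request:
{"method": "arm_command", "body": {
  "rows": [0, 0, -0.7, 0, 0, 0, 0, -0.5, 0, 0, 0, 0, 0, 0, 0]
}}

```text
clock: 34.85
eef_pos: [458.6, 145.3, 40.8]
eef_rot: [-3.142, -0.0, 0.049]
wrist_force: [-2.9, -1.0, 4.0]
finger_gap: 41.8
```

Request:
{"method": "arm_command", "body": {
  "rows": [0, 0, 0, 0, 70, 0, 0, 0, 0, 70, 0, 0, 0, 0, 70, 0, 0, 0, 0, 70, 0, 0, 30, 0, 70]
}}

```text
clock: 35.48
eef_pos: [457.5, 145.1, 69.4]
eef_rot: [3.141, 0.004, 0.049]
wrist_force: [0.2, -0.5, 0.1]
finger_gap: 69.9
```

Request:
{"method": "arm_command", "body": {
  "rows": [0, 0, 50, 0, 70, 0, 0, 60, 0, 70, -25, 50, 0, 0, 70, -25, 50, 0, 0, 70, -25, 50, 0, 0, 70]
}}

```text
clock: 36.1
eef_pos: [382.7, 296.7, 180.8]
eef_rot: [-3.141, -0.001, 0.049]
wrist_force: [0.7, -0.3, 0.7]
finger_gap: 70.1
```

Request:
{"method": "arm_command", "body": {
  "rows": [-25, 50, 0, 0, 70, -25, 50, 0, 0, 70, 0, 50, 0, 0, 70, 0, 0, 0, 0, 70, 0, 0, 0, 0, 70]
}}

```text
clock: 36.72
eef_pos: [333.5, 444.8, 180.2]
eef_rot: [3.141, 0.0, 0.049]
wrist_force: [-0.0, -0.0, -0.4]
finger_gap: 70.0
```

```bash
python3 - <<'E'
from h import *
s=manip.read_state(); print(s['eef_pos'],s['wrist_force'])
c=cam('top'); np.save('top5.npy',c,allow_pickle=True); P=cloud(c); H,S,V=hsv3(c); Z=P[...,2]
cmask(c,'trem',(575,185,690,310),(V>85)&(S<30)&(Z>50),68)
cmask(c,'dist',(270,260,350,385),(H>22)&(H<35)&(S>150)&(V>90),62)
cmask(c,'capo dot',(475,280,580,395),(H>15)&(S>150)&(V>90),33)
meas(c,P,'capo',(475,280,580,395),12,45)
meas(c,P,'box',(260,140,335,210),25,45)
m=roi(375,150,465,250)&(Z>78)
k=np.argwhere(big(m.astype(np.uint8)))[:,::-1]; print('cup rim',cv2.minEnclosingCircle(onplane(c,cv2.convexHull(k.astype(np.int32)).reshape(-1,2),90)[:,:2].astype(np.float32)))
cv2.imwrite('pics/top5.png',c['image'][80:290,90:460].repeat(2,0).repeat(2,1))
d=cam('side'); cv2.imwrite('pics/side5.png',cv2.resize(d['image'],(800,600)))
E
```

```text
[333.5011724  444.81156755 180.2304862 ] [-0.02598472 -0.00861493 -0.44613592]
trem/ray       c=(571.2,-348.9) size 109x57 long-axis 13.2 deg  n=14 z=68.0
dist/ray       c=(460.0,143.9) size 90x42 long-axis 0.2 deg  n=11 z=62.0
capo dot/ray   c=(434.4,-180.2) size 9x7 long-axis 88.8 deg  n=6 z=33.0
capo           c=(432.7,-184.7) size 112x52 long-axis 3.6 deg  n=478 z=20.1
box            c=(698.6,174.5) size 74x57 long-axis 27.2 deg  n=661 z=32.8
cup rim ((651.8888549804688, -20.127580642700195), 30.816797256469727)
```

View pics/top5.png

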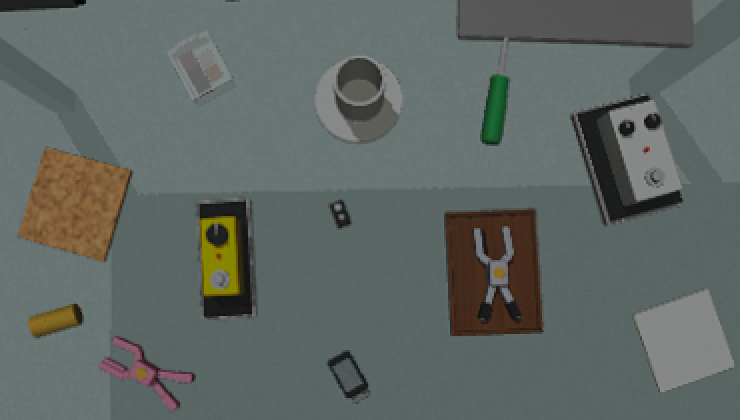

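View pics/side5.png

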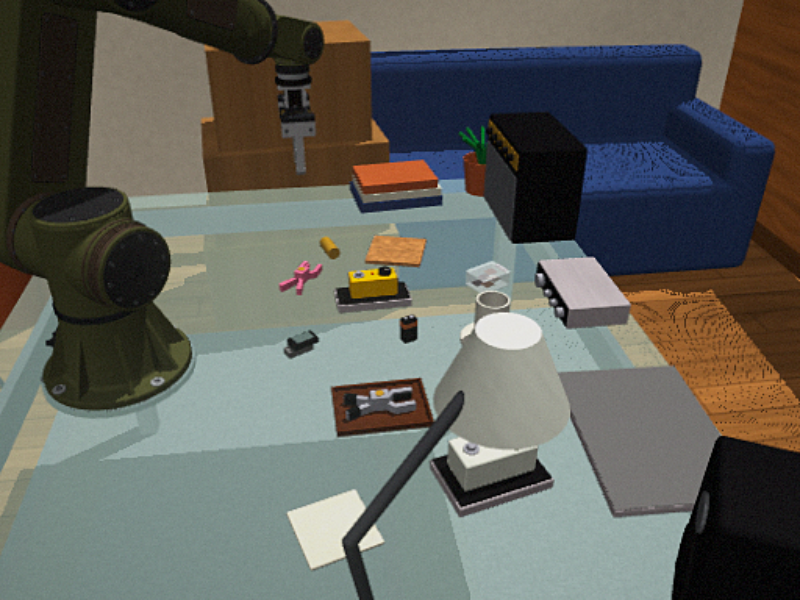

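Both views show all four items upright on their places. Offsets are about 2–4 mm, and the pick box has not moved.

```bash
python3 -c "
from cell import manip
print(manip.sign_off())"
```

```text
the job is handed in; nothing more can be done
None
```

The desk is back in order and the job is handed in. It took about 37 s of the 144 s allowed, and `sign_off` gave no verdict.

I put the capo in the tray, then the distortion on the cork pad as a stopover. Then the cup went to the coaster, the tremolo to the wide riser and the distortion to the narrow riser. No pedal and not the cup was set on the bare glass. The highest wrist force in the readings was about 19 N, when the capo was set down.

Last camera checks, with the arm clear and touching nothing:

| Item | Off centre | Angle to its place |
|---|---|---|
| Tremolo on the wide riser | about 1.6 mm | about 0.6° |
| Distortion on the narrow riser | about 1.7 mm | about 2.5° |
| Cup on the coaster | about 3 mm | round |
| Capo in the tray | about 3 mm | about 2° |

- **Pick box:** it measured within 1 mm of where it started.
- **Upright:** all four items look upright and settled in both views, though the side view of the cup and tremolo is partly hidden by the lamp.
- **Disagreement:** the two ways of measuring the capo differed by about 4 mm. Depth gave (432.7, -184.7) and ray casting gave (434.4, -180.2). Even the worse value is about 8 mm off centre, against the 15 mm limit.

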